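# Clamp a lacquer tin in the shop's shaker

## Robot

A 6-joint arm with a two-finger parallel gripper is mounted at the origin on the work surface. World frame = base frame: x ahead of the robot, y to its left, z up, the work surface at z = 0. Lengths are in m, angles in degrees, forces in N, time in s.
With the tool pointing down it reaches from about 0.3 to 0.75 m from the base axis. Payload 8.5 kg.
Tool frame: the origin (TCP) lies at the very end of the fingers, on their centre line; the grasp point (between the pads) lies 19 mm behind it; z points along the fingers, y is the line along which they close (so a half turn about z gives the same grasp; the last joint's range is limited). The gripper opens to 85 mm and grips with 20 to 120 N. Pads are 22 mm wide; open, the fingers measure 114 mm over their backs; the gripper's body (76 mm by 85 mm) begins 54 mm behind the grasp point. The pads swing forward as they close: fully open they stand 13 mm farther back than shut.
Start: joints at [56.133, 21.807, 74.336, -0, 83.858, -12.336], TCP at [0.202, 0.512, 0.231] pointing down, gripper open.
Joint ranges: [-178.18, 178.18], [-50.72, 133.34], [12.68, 142.11], [-81.47, 261.47], [9.98, 163.14], [-165.26, 165.26]. Speed limits (degrees/s): [136.94, 136.94, 180, 180, 180, 180].

## Interface

Orientations are given as a 3x3 rotation matrix whose columns are the frame's x, y, z axes.
In Python, from rig import env, imaging gives the robot as it stands. The module is installed in compiled form; this text tells all that it offers.
- The arm moves only by the tool arm_command, never from a script. Its arguments are lists of equal length, an entry for each row: "turn": the turn, a rotation vector about the tool's x, y, z in units of 5 degrees (1.0 is 5 degrees), a list of three; "xyz": the shift along the tool's x, y, z in units of 50 mm (1.0 is 50 mm), a list of three; "claw": the finger opening in mm, from 0 to 85.4. A call has 1 to 12 rows; each row shifts and turns the commanded pose from where the row before left it, along the tool's axes as they then stand; what a row does not reach is not made up. A row lasts 1/10 s, in which the tool goes at most 50 mm and 8.59 degrees, less where a joint would pass 70% of its speed; a pose out of reach is approached as far as the arm can. A call is refused whole if a number of a shift passes 1 or a number of a turn 1, either way. A call with a gripper value outside its range is refused whole. The fingers move at their own pace and stop on an object; "squeeze" is the grip in N (left out, the last holds). Time passes only in rows, so rows that do not move let the fingers close. It gives the time, the measured TCP pose, the force, the opening and the grip force at its end, in the units of the state.
- env.observe(): the state, without advancing time (a new reading comes with each control period).
- imaging.get_image(name): name is "side" or "top" or "wrist"; returns (picture, depth): 400x640x3 uint8, blue, green, red; 400x640 float32, m along the optical axis (not along the pixel's ray), 0 where there is no reading.
- imaging.camera_info(name): a dict with "camera_matrix" (3x3 intrinsics, pixels), "rvec" (rotation vector, rad) and "tvec" (3), from world to camera coordinates, as OpenCV has them. Camera axes: x right, y down, z forward; pixel columns grow to the right and rows downward; lengths in m; the calibration is good to about 2 mm. A picture is of the moment at which its call begins: read the wrist's pose just before it. camera_info takes no time and is no camera call; for the wrist camera it gives the pose at the moment of the call.
- env.close_job(): hands the job in; it is judged then, once.
The state is a dict: "time_s": time; "q": joint angles; "qvel": joint speeds; "joint_efforts": joint torques, N m; "position": TCP position; "tool_rot": TCP orientation; "ft_force": force on the tool from outside, world axes, zero at the start; "wrist_torque": the same for the moment, N m; "grip_width": finger opening in m; "gripper_force": force on a finger pad.
Only numpy, scipy, OpenCV 4.12 (cv2) and the standard library are available. Lean on these libraries where they do the work, as an engineer would, in place of code of your own. Each camera call takes 0.05 s, during which the arm holds its last target. There are 200 camera calls.

## Task

Lift the oblong steel tin up over the rack's front rail, draw it out and set it down upright on the counter, then take it again by its two broad sides and stand it long way in on the shaker's rubber rest, centred under the pressure plate with a narrow end square against the back stop, and let go. Then wind the clamp wheel clockwise until it feels firm, with the plate's springs squeezed about half-way and not solid, and let go. Leave the other goods and the card terminal where they are.

Things in the scene. Friction and masses are not known exactly. Their poses are not given: they have to be found in the camera images.
- tin_mid (a point): The lacquer tin: plain steel with a paper label, oblong: 64 mm long (its x), 46 mm wide (y), 96 mm high, flat top, about 0.4 kg. The point is its centre, half-way up. It starts upright in one of the rack's three places, 60 mm apart, narrow ends to the rack's front and back, close beside the carton and the bottle: only its front and back are free to fingers there.
- rack_floor (a point): The white stock rack, fixed: 130 mm deep (x), 204 mm long (y), its floor 45 mm over the counter. The point is the centre of the floor's upper face; x to the back, y along the row, z up. The end walls reach 73 mm and the back wall (59 mm behind the point) 40 mm over the floor. Nothing is above it.
- rail (a point): Middle of the top of the rack's front retaining rail, a round steel bar along the rack's y, 62 mm in front of the row's middle line and 33 mm over the rack floor.
- seat (a point): The shaker, fixed: a tin's place on its rubber rest, under the clamp screw, 26 mm over the counter. x points to the shaker's back (its open front, along -x, looks to the robot's right), z up. A back stop bar, 17 mm high and 80 mm long in y, begins 32 mm behind the point (a tin pushed against it is centred in x). The deck is 3 mm lower and reaches 67 mm in front and 103 mm to either side.
- pad (a point): Centre of the underside of the round pressure plate (48 mm in diameter) on the clamp screw. It hangs over the seat and goes straight down as the wheel is wound; at the start there are 34 to 44 mm between it and the top of a tin standing on the rest, so a tin must be brought in from the front, held near its front end by a hand leaning back some 40 degrees.
- hub (a point): Centre of the clamp's black handwheel (124 mm over its rim, horizontal, on the top of the screw above the crosshead), at the middle of the rim's 12 mm height. The wheel goes down with the screw, 30 mm per turn (4.77 mm per rad). Starts 0.28 to 0.29 m over the counter.
- grip_mid (a point): The wheel's crank grip: an upright black grip 20 mm in diameter and 40 mm high that stands on the wheel's rim, 50 mm from the wheel's axis, and spins freely about its own upright axis. The point is its centre, half-way up; it is 28.5 mm higher than the hub point. It can be pinched from above and led round in circles without turning the hand.
- wheel (a joint): Turn of the handwheel in rad: 0 = wound right up, grows clockwise seen from above, 13 at most; starts at 0 to 2.1. The screw holds itself, it does not run back. Free running takes about 4 N along the crank's circle; once the plate is on the tin this rises evenly, 0.4 N for each mm that the springs give (1 mm per 0.21 rad), to about 7.5 N when firm.
- plate (a joint): How far the plate's springs are squeezed, in m: 0 = free, 0.008 = half-way, which is the firm set feel; 0.016 = solid. Seen as the gap between the plate and the dark disc above it (19 mm when free).
- carton_mid (a point): Square cardboard carton in the rack, 54 x 54 x 100 mm high; centre. Leave it alone.
- bottle_mid (a point): White plastic bottle with a neck and cap in the rack, 52 mm in diameter and 104 mm high; centre, half-way up. Leave it alone.
- terminal_mid (a point): Grey card terminal lying loose on the counter, 165 x 76 x 36 mm, long side along its x; the point is 18 mm up. Leave it alone.
- crosshead (a point): Middle of the underside of the shaker's fixed crosshead bar, 180 mm over the seat point, on the screw's axis; same axes as the seat. The bar is 208 mm long (y), 18 mm high, from 14 mm in front of to 46 mm behind the point, on two columns 17 mm thick that stand 30 mm behind and 86 mm to either side. A motor housing 137 mm high begins 122 mm behind.

How it is judged:
By the outcome, as a careful person would: the job done as asked, in the order asked, and still so for the second after the job is handed in, with the robot touching nothing.
It also fails if it takes over 72 s, if anything falls off the work surface, if the arm or the gripper's body presses on something with over 40 N, if the wrist force passes 120 N, or if a joint passes its speed limit or range.

## Working session

There is one attempt and no reset: what is moved stays moved. The work goes in short steps, Python scripts to look and compute and a tool call to move; the robot and the scene stay as the last step left them, time stands still between calls to the robot, and variables do not carry over. Pictures are saved under pics/ and viewed, at most 10 in all, crops included, and the job is handed in when it is done.

Besides the shell and the picture viewer there is one more tool, called after ">>>" in YAML: its name, and indented under it one key for each argument. arm_command: Moves the arm, as the interface text tells. Its arguments: {"type":"object","properties":{"turn":{"type":"array"},"xyz":{"type":"array"},"claw":{"type":"array"},"squeeze":{"type":"number"}},"required":["turn","xyz","claw"]}

```bash
mkdir -p pics; cat > h.py <<'E'
import numpy as np, cv2
from rig import env, imaging
def grab(n):
    info=imaging.camera_info(n); im,d=imaging.get_image(n)
    K=np.array(info["camera_matrix"],float);R=cv2.Rodrigues(np.array(info["rvec"],float))[0];t=np.array(info["tvec"],float).ravel()
    return im,d,K,R,t
def cloud(d,K,R,t):
    v,u=np.mgrid[:d.shape[0],:d.shape[1]]
    c=np.stack([(u-K[0,2])*d/K[0,0],(v-K[1,2])*d/K[1,1],d],-1)
    w=(c-t)@R; w[d<=0]=np.nan
    return w
E
python3 - <<'E'
from h import *
s=env.observe();print(s["time_s"],s["position"],np.round(s["tool_rot"],3),s["grip_width"])
for n in("side","top","wrist"):
    im,d,K,R,t=grab(n);cv2.imwrite(f"pics/{n}0.png",im);np.savez(f"{n}0.npz",im=im,d=d,K=K,R=R,t=t);print(n,(d>0).mean(),-R.T@t,R[2])
a=cv2.imread("pics/side0.png");b=cv2.imread("pics/top0.png")
E
```

```text
0.0 [0.20168761 0.51134772 0.23069557] [[-0.93   0.367 -0.001]
 [ 0.367  0.93  -0.001]
 [ 0.    -0.001 -1.   ]] 0.08550205154536988
side 0.99575 [0.38701249 0.59290647 0.77012318] [ 0.12500227 -0.78584242 -0.60566173]
top 0.99607421875 [ 0.41581511 -0.11588837  1.4005892 ] [ 0.07806626 -0.01752982 -0.99679404]
wrist 0.9959140625 [0.13787329 0.53775174 0.37233192] [ 0.24953484 -0.09910229 -0.96328142]
```

View pics/side0.png

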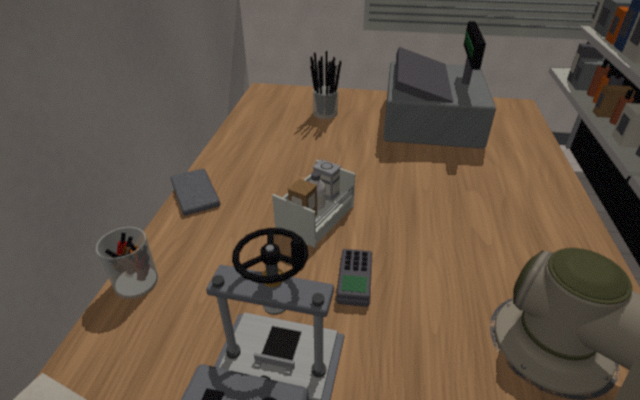

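View pics/top0.png

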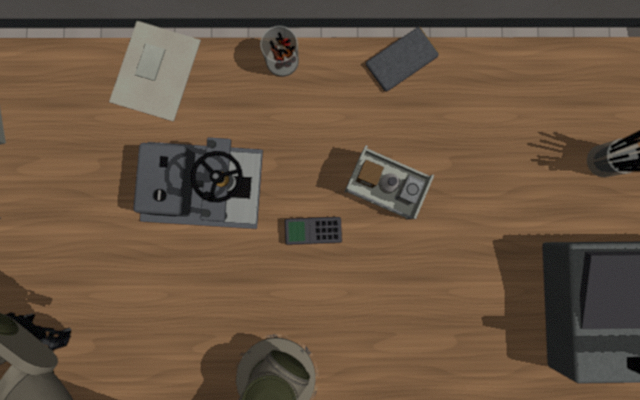

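The side view shows the shaker front-left with the wheel at (270,255), and the rack at (315,205). In the top view the rack is at (390,183), the shaker at (200,183) and the terminal at (313,230). I'll zoom in on the rack and shaker.

```bash
python3 - <<'E'
from h import *
s=np.load("side0.npz");t=np.load("top0.npz")
a=cv2.resize(s["im"][150:250,260:370],None,fx=3.6,fy=3.6,interpolation=2)
b=cv2.resize(t["im"][140:225,340:440],None,fx=3.6,fy=3.6,interpolation=2)
c=cv2.resize(s["im"][225:400,180:360],None,fx=2,fy=2,interpolation=2)
e=cv2.resize(t["im"][130:235,130:270],None,fx=2.2,fy=2.2,interpolation=2)
o=np.zeros((600,800,3),np.uint8)
o[:360,:396]=a;o[:306,400:760]=b[:306,:360]
o[360:600,:360]=c[:240,:360]; o[310:310+e.shape[0],400:400+e.shape[1]]=e
o=np.clip(o*1.6,0,255).astype(np.uint8)
cv2.imwrite("pics/crop0.png",o)
W=cloud(t["d"],t["K"],t["R"],t["t"])
for(u,v)in[(369,174),(390,183),(413,189),(355,182),(388,152),(216,177),(225,150),(244,187),(313,230),(240,210),(160,170),(300,130)]:print(u,v,np.round(W[v,u],4))
E
```

```text
369 174 [ 0.5673 -0.2609  0.145 ]
390 183 [ 0.5422 -0.3154  0.1523]
413 189 [ 0.527  -0.3787  0.1397]
355 182 [ 0.5564 -0.2318  0.0462]
388 152 [ 0.6518 -0.3367 -0.0079]
216 177 [0.5441 0.1136 0.2948]
225 150 [0.6198 0.1065 0.2247]
244 187 [0.5454 0.0878 0.0301]
313 230 [ 0.4202 -0.1106  0.0195]
240 210 [0.4793 0.0998 0.0241]
160 170 [0.5821 0.2953 0.1361]
300 130 [ 0.7183 -0.0734 -0.0011]
```

View pics/crop0.png

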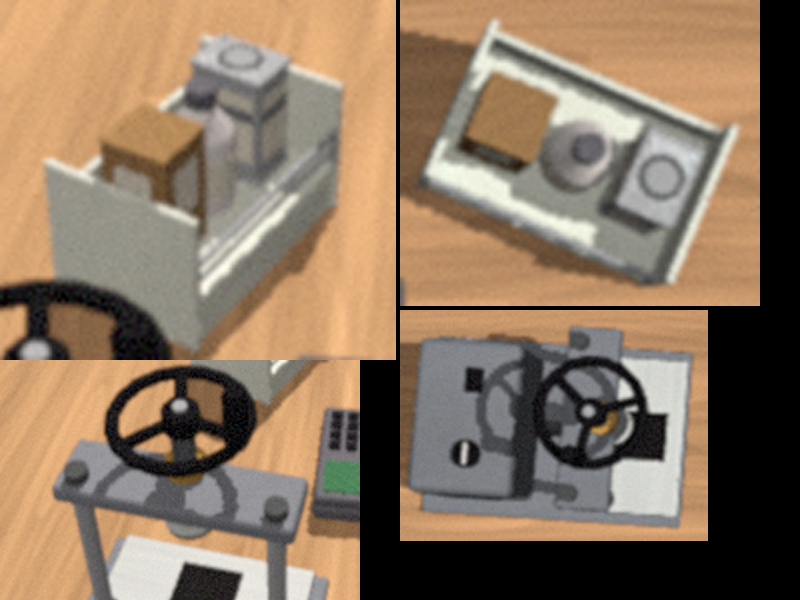

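```bash
python3 - <<'E'
from h import *
def rect(P):
    r=cv2.minAreaRect((P[:,:2]*1000).astype(np.float32)); b=cv2.boxPoints(r); return np.round(r[0],1),np.round(r[1],1),round(r[2],1),len(P)
for n in("top","side"):
    z=np.load(n+"0.npz");W=cloud(z["d"],z["K"],z["R"],z["t"]);P=W.reshape(-1,3);C=z["im"].reshape(-1,3);P0=P
    P=P[~np.isnan(P[:,0])]
    def box(x0,x1,y0,y1,z0,z1):return P[(P[:,0]>x0)&(P[:,0]<x1)&(P[:,1]>y0)&(P[:,1]<y1)&(P[:,2]>z0)&(P[:,2]<z1)]
    print(n)
    q=box(.48,.58,-.42,-.345,.132,.16);print(" tin top",rect(q),np.median(q[:,2]))
    q=box(.5,.62,-.31,-.2,.136,.16);print(" carton",rect(q),np.median(q[:,2]))
    q=box(.42,.68,-.46,-.18,.02,.17);print(" rack all",rect(q))
    q=box(.42,.68,-.46,-.18,.105,.125);print(" z~.118",rect(q))
    q=box(.45,.65,.0,.25,.272,.30);print(" wheel",rect(q),np.median(q[:,2]),cv2.minEnclosingCircle((q[:,:2]*1000).astype(np.float32)))
    q=box(.45,.65,.0,.25,.318,.36);print(" grip",len(q),q.mean(0) if len(q) else 0,rect(q) if len(q) else 0,np.percentile(q[:,2],[5,50,95]) if len(q) else 0)
    q=box(.4,.68,.0,.25,.212,.24);print(" cross",rect(q),np.median(q[:,2]))
    q=box(.4,.7,-.05,.4,.01,.26);print(" shaker",rect(q))
    q=box(.4,.7,-.05,.4,.12,.15);print(" housing",rect(q),np.median(q[:,2]))
    q=box(.35,.5,-.2,.0,.012,.05);print(" term",rect(q),np.median(q[:,2]))
    h,e=np.histogram(box(.45,.65,.0,.25,.24,.36)[:,2],24,(.24,.36));print(h)
E
```

```text
top
 tin top (array([ 526.9, -374.2]), array([46.9, 64.1]), 63.8, 411) 0.14143900622028407
 carton (array([ 567.8, -275.5]), array([77.3, 54.8]), 67.8, 418) 0.14539858202811312
 rack all (array([ 500.5, -298.2]), array([204.3, 237.2]), 65.8, 3667)
 z~.118 (array([ 549.3, -320.2]), array([204.3, 130. ]), 65.8, 475)
 wheel (array([546. , 115.7]), array([121.3, 121.2]), 67.6, 1047) 0.28920705372933053 ((546.50732421875, 115.99323272705078), 61.70758819580078)
 grip 67 [0.49743652 0.12820311 0.33037477] (array([497.4, 128.9]), array([19.1, 17.8]), 88.7, 67) [0.32357005 0.33080423 0.33532254]
 cross (array([547.7, 130. ]), array([ 66. , 207.9]), 86.1, 1467) 0.22475325069740643
 shaker (array([541.7, 163.2]), array([442.1, 251.9]), 85.7, 8703)
 housing (array([560.3, 300.2]), array([126.8, 191.1]), 86.2, 3317) 0.13714477956095608
 term (array([ 418.4, -108.7]), array([ 76. , 164.9]), 1.8, 1483) 0.02666785080159607
[  4   2   0   0   0   0   1   3  82 551 352  58  10   7   3   3   7  17
  38   5   0   0   0   0]
side
 tin top (array([ 525.8, -374.6]), array([49.9, 64.1]), 64.5, 260) 0.13931
[... 270 characters left out ...]
ray([121.1, 120.8]), 47.8, 2008) 0.2873000201349587 ((546.2476806640625, 117.05738830566406), 61.46287155151367)
 grip 151 [0.49762414 0.13337419 0.32737968] (array([498.8, 131. ]), array([17.8, 19.7]), 68.1, 151) [0.31980364 0.32854758 0.33179962]
 cross (array([547.4, 130.6]), array([ 65.4, 207.7]), 86.1, 3433) 0.22291985436311323
 shaker (array([537.1, 123.4]), array([363.7, 252.5]), 86.2, 14681)
 housing (array([553.4, 224.3]), array([161.6, 188.2]), 85.7, 3251) 0.13605618339700862
 term (array([ 418.4, -108.2]), array([ 75.8, 166.4]), 2.0, 1715) 0.025630460308561413
[  21   23   27   27   24    2   24   70  398 1239  219   59   35   38
   29   26   27   58   56    0    0    0    0    0]
```

```bash
cat >> h.py <<'E'
from scipy.spatial.transform import Rotation as Ro
def rot(yaw,lean=0):  # tool y at yaw, z down, then lean about tool y
    a=np.radians(yaw);y=np.array([np.cos(a),np.sin(a),0]);z=np.array([0,0,-1.])
    return np.stack([np.cross(y,z),y,z],1)@Ro.from_euler("y",lean,degrees=True).as_matrix()
def plan(Rt,*pts):
    s=env.observe();p=np.array(s["position"]);R=np.array(s["tool_rot"])
    print("t",s["time_s"],"pos",np.round(p,4),"q",np.round(s["q"],0),"w",round(s["grip_width"],4))
    print("turn units",np.round(Ro.from_matrix(R.T@Rt).as_rotvec(degrees=True)/5,2))
    for q in pts:
        q=np.array(q);print("shift units",np.round(Rt.T@(q-p)/.05,2));p=q
E
python3 -c "
from h import *
plan(rot(-25),(.36,.1,.26),(.527,-.3745,.25),(.527,-.3745,.103))"
```

```text
t 0.15 pos [0.2017 0.5114 0.2309] q [ 56.  22.  74.  -0.  84. -12.] w 0.0855
turn units [-1.000e-02  1.000e-02  1.869e+01]
shift units [-6.12  6.35 -0.58]
shift units [-7.19  7.04  0.2 ]
shift units [0.   0.   2.94]
```

>>> arm_command:
  turn:
    - [0, 0, 1]
    - [0, 0, 1]
    - [0, 0, 1]
    - [0, 0, 1]
    - [0, 0, 1]
    - [0, 0, 1]
    - [0, 0, 1]
    - [0, 0, 1]
    - [0, 0, 1]
    - [0, 0, 1]
    - [0, 0, 1]
    - [0, 0, 1]
  xyz:
    - [0, 0, 0]
    - [0, 0, 0]
    - [0, 0, 0]
    - [0, 0, 0]
    - [0, 0, 0]
    - [0, 0, 0]
    - [0, 0, 0]
    - [0, 0, 0]
    - [0, 0, 0]
    - [0, 0, 0]
    - [0, 0, 0]
    - [0, 0, 0]
  claw: [85, 85, 85, 85, 85, 85, 85, 85, 85, 85, 85, 85]

```text
time_s: 1.35
position: [0.2018, 0.5115, 0.2311]
tool_rot: [[-0.144, 0.99, -0.0], [0.99, 0.144, -0.001], [-0.0, -0.0, -1.0]]
ft_force: [-0.6, 0.3, 0.8]
grip_width: 0.0853
gripper_force: 0.0
```

>>> arm_command:
  turn:
    - [0, 0, 1]
    - [0, 0, 1]
    - [0, 0, 1]
    - [0, 0, 1]
    - [0, 0, 1]
    - [0, 0, 1]
    - [0, 0, 0.7]
    - [0, 0, 0]
  xyz:
    - [0, 0, 0]
    - [0, 0, 0]
    - [0, 0, 0]
    - [0, 0, 0]
    - [0, 0, 0]
    - [0, 0, 0]
    - [0, 0, 0]
    - [0, 0, 0]
  claw: [85, 85, 85, 85, 85, 85, 85, 85]

```text
time_s: 2.15
position: [0.2018, 0.5115, 0.2311]
tool_rot: [[0.424, 0.906, -0.0], [0.906, -0.424, -0.0], [-0.001, -0.0, -1.0]]
ft_force: [-0.5, 0.3, 0.7]
grip_width: 0.0851
gripper_force: 0.0
```

>>> arm_command:
  turn:
    - [0, 0, 0]
    - [0, 0, 0]
    - [0, 0, 0]
    - [0, 0, 0]
    - [0, 0, 0]
    - [0, 0, 0]
    - [0, 0, 0]
    - [0, 0, 0]
    - [0, 0, 0]
    - [0, 0, 0]
    - [0, 0, 0]
    - [0, 0, 0]
  xyz:
    - [-0.51, 0.53, -0.1]
    - [-0.51, 0.53, -0.1]
    - [-0.51, 0.53, -0.1]
    - [-0.51, 0.53, -0.1]
    - [-0.51, 0.53, -0.1]
    - [-0.51, 0.53, -0.08]
    - [-0.51, 0.53, 0]
    - [-0.51, 0.53, 0]
    - [-0.51, 0.53, 0]
    - [-0.51, 0.53, 0]
    - [-0.51, 0.53, 0]
    - [-0.51, 0.52, 0]
  claw: [85, 85, 85, 85, 85, 85, 85, 85, 85, 85, 85, 85]

```text
time_s: 3.35
position: [0.3603, 0.0985, 0.2604]
tool_rot: [[0.421, 0.907, 0.0], [0.907, -0.421, 0.0], [0.0, 0.0, -1.0]]
ft_force: [0.8, 1.0, 0.4]
grip_width: 0.0852
gripper_force: 0.0
```

>>> arm_command:
  turn:
    - [0, 0, 0]
    - [0, 0, 0]
    - [0, 0, 0]
    - [0, 0, 0]
    - [0, 0, 0]
    - [0, 0, 0]
    - [0, 0, 0]
    - [0, 0, 0]
    - [0, 0, 0]
    - [0, 0, 0]
    - [0, 0, 0]
    - [0, 0, 0]
  xyz:
    - [-0.65, 0.64, 0]
    - [-0.65, 0.64, 0]
    - [-0.65, 0.64, 0]
    - [-0.65, 0.64, 0]
    - [-0.65, 0.64, 0]
    - [-0.65, 0.64, 0]
    - [-0.65, 0.64, 0]
    - [-0.65, 0.64, 0]
    - [-0.65, 0.64, 0]
    - [-0.65, 0.64, 0]
    - [-0.65, 0.64, 0.1]
    - [0, 0, 0]
  claw: [85, 85, 85, 85, 85, 85, 85, 85, 85, 85, 85, 85]

```text
time_s: 4.55
position: [0.5278, -0.3773, 0.252]
tool_rot: [[0.425, 0.905, -0.003], [0.905, -0.425, 0.002], [0.0, -0.003, -1.0]]
ft_force: [-0.1, 1.2, -0.0]
grip_width: 0.085
gripper_force: 0.0
```

```bash
python3 - <<'E'
from h import *
plan(rot(-25),(.527,-.3745,.25))
im,d,K,R,t=grab("wrist");cv2.imwrite("pics/w1.png",im);W=cloud(d,K,R,t);P=W.reshape(-1,3);P=P[~np.isnan(P[:,0])]
q=P[(abs(P[:,0]-.527)<.06)&(abs(P[:,1]+.3745)<.05)&(abs(P[:,2]-.141)<.006)]
r=cv2.minAreaRect((q[:,:2]*1000).astype(np.float32));print(r,len(q),np.median(q[:,2]),q[:,:2].mean(0))
E
```

```text
t 4.55 pos [ 0.5278 -0.3773  0.252 ] q [-46.  32.  54.  -0.  94. -21.] w 0.085
turn units [-0.03 -0.01 -0.03]
shift units [ 0.04 -0.04  0.04]
((533.7019653320312, -357.7107849121094), (80.6994400024414, 63.90504837036133), 64.8048324584961) 4060 0.13950740668108313 [ 0.52682259 -0.37245542]
```

View pics/w1.png

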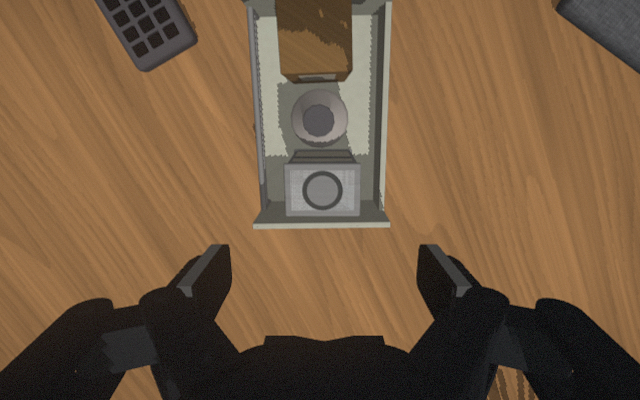

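The wrist view shows the tin's top at (322,190), square to the fingers, with the bottle at (319,119) and the carton beyond it. The tin's position agrees in three views (top at z≈0.140), so I'm descending.

>>> arm_command:
  turn:
    - [0, 0, 0]
    - [0, 0, 0]
    - [0, 0, 0]
    - [0, 0, 0]
    - [0, 0, 0]
    - [0, 0, 0]
    - [0, 0, 0]
    - [0, 0, 0]
    - [0, 0, 0]
    - [0, 0, 0]
  xyz:
    - [0.04, -0.04, 0.2]
    - [0, 0, 0.4]
    - [0, 0, 0.4]
    - [0, 0, 0.4]
    - [0, 0, 0.4]
    - [0, 0, 0.4]
    - [0, 0, 0.4]
    - [0, 0, 0.2]
    - [0, 0, 0.1]
    - [0, 0, 0.06]
  claw: [85, 85, 85, 85, 85, 85, 85, 85, 85, 85]

```text
time_s: 5.6
position: [0.5269, -0.3698, 0.1078]
tool_rot: [[0.422, 0.906, 0.001], [0.906, -0.422, -0.001], [-0.0, 0.001, -1.0]]
ft_force: [0.8, -0.0, -0.0]
grip_width: 0.0851
gripper_force: 0.0
```

>>> arm_command:
  turn:
    - [0, 0, 0]
    - [0, 0, 0]
    - [0, 0, 0]
    - [0, 0, 0]
    - [0, 0, 0]
    - [0, 0, 0]
    - [0, 0, 0]
    - [0, 0, 0]
  xyz:
    - [0, 0, 0]
    - [0, 0, 0]
    - [0, 0, 0]
    - [0, 0, 0]
    - [0, 0, 0]
    - [0, 0, 0]
    - [0, 0, 0]
    - [0, 0, 0]
  claw: [78, 72, 66, 58, 58, 58, 58, 58]
  squeeze: 40

```text
time_s: 6.4
position: [0.5275, -0.3708, 0.1085]
tool_rot: [[0.423, 0.906, 0.002], [0.906, -0.423, -0.002], [-0.001, 0.003, -1.0]]
ft_force: [2.9, -1.5, 5.7]
grip_width: 0.0634
gripper_force: 44.7
```

>>> arm_command:
  turn:
    - [0, 0, 0]
    - [0, 0, 0]
    - [0, 0, 0]
    - [0, 0, 0]
    - [0, 0, 0]
    - [0, 0, 0]
    - [0, 0, 0]
    - [0, 0, 0]
    - [0, 0, 0]
    - [0, 0, 0]
  xyz:
    - [0, 0, -0.05]
    - [0, 0, -0.1]
    - [0, 0, -0.2]
    - [0, 0, -0.3]
    - [0, 0, -0.3]
    - [0, 0, -0.3]
    - [0, 0, -0.2]
    - [0, 0, -0.1]
    - [0, 0, -0.05]
    - [0, 0, 0]
  claw: [58, 58, 58, 58, 58, 58, 58, 58, 58, 58]

```text
time_s: 7.4
position: [0.5267, -0.3701, 0.1871]
tool_rot: [[0.423, 0.906, -0.0], [0.906, -0.423, 0.0], [0.0, -0.001, -1.0]]
ft_force: [-0.3, 0.4, -5.2]
grip_width: 0.0634
gripper_force: 45.2
```

>>> arm_command:
  turn:
    - [0, 0, 0]
    - [0, 0, 0]
    - [0, 0, 0]
    - [0, 0, 0]
    - [0, 0, 0]
    - [0, 0, 0]
    - [0, 0, 0]
    - [0, 0, 0]
    - [0, 0, 0]
    - [0, 0, 0]
    - [0, 0, 0]
  xyz:
    - [0, -0.1, 0]
    - [0, -0.2, 0]
    - [0, -0.4, 0]
    - [0, -0.4, 0]
    - [0, -0.4, 0]
    - [0, -0.4, 0]
    - [0, -0.4, 0]
    - [0, -0.4, 0]
    - [0, -0.2, 0]
    - [0, -0.1, 0]
    - [0, 0, 0]
  claw: [58, 58, 58, 58, 58, 58, 58, 58, 58, 58, 58]

```text
time_s: 8.5
position: [0.3908, -0.3068, 0.1874]
tool_rot: [[0.423, 0.906, 0.0], [0.906, -0.423, -0.0], [-0.0, 0.0, -1.0]]
ft_force: [-0.1, -0.6, -5.6]
grip_width: 0.0633
gripper_force: 45.9
```

```bash
python3 - <<'E'
from h import *
plan(rot(-94),(.47,-.15,.19),(.545,-.06,.19))
im,d,K,R,t=grab("top");W=cloud(d,K,R,t);P=W.reshape(-1,3);P=P[~np.isnan(P[:,0])]
b=P[(abs(P[:,0]-.545)<.04)&(abs(P[:,1]+.06)<.05)];print("clear place z",b[:,2].max())
for n in["side","top"]:
  im,d,K,R,t=grab(n);cv2.imwrite(f"pics/{n}1.png",im)
E
```

```text
t 8.5 pos [ 0.3908 -0.3068  0.1874] q [-52.  19.  87.   0.  74. -27.] w 0.0633
turn units [ 0.   -0.   13.79]
shift units [ 1.36 -3.24 -0.05]
shift units [ 1.37 -1.9   0.  ]
clear place z 0.009880137647435496
```

View pics/side1.png

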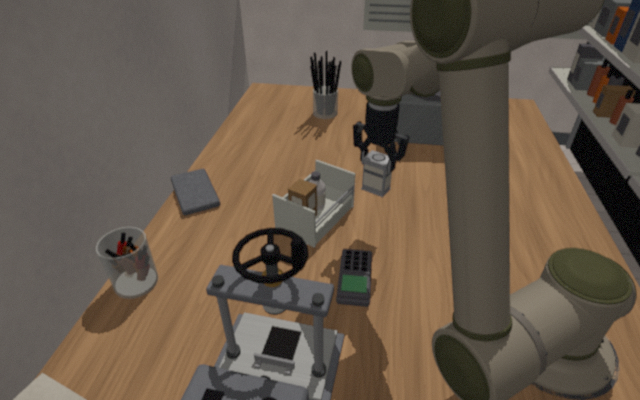

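The side view shows the tin hanging upright in the fingers at (376,172), clear of the rack, with the carton and bottle undisturbed. Next: yaw, then carry.

>>> arm_command:
  turn:
    - [0, 0, 1]
    - [0, 0, 1]
    - [0, 0, 1]
    - [0, 0, 1]
    - [0, 0, 1]
    - [0, 0, 1]
    - [0, 0, 1]
    - [0, 0, 1]
    - [0, 0, 1]
    - [0, 0, 1]
    - [0, 0, 1]
    - [0, 0, 1]
  xyz:
    - [0, 0, 0]
    - [0, 0, 0]
    - [0, 0, 0]
    - [0, 0, 0]
    - [0, 0, 0]
    - [0, 0, 0]
    - [0, 0, 0]
    - [0, 0, 0]
    - [0, 0, 0]
    - [0, 0, 0]
    - [0, 0, 0]
    - [0, 0, 0]
  claw: [58, 58, 58, 58, 58, 58, 58, 58, 58, 58, 58, 58]

```text
time_s: 9.85
position: [0.3914, -0.307, 0.1872]
tool_rot: [[0.997, 0.083, 0.0], [0.083, -0.997, -0.0], [0.0, 0.0, -1.0]]
ft_force: [0.1, -0.2, -4.7]
grip_width: 0.0631
gripper_force: 45.8
```

>>> arm_command:
  turn:
    - [0, 0, 1]
    - [0, 0, 0.8]
    - [0, 0, 0]
    - [0, 0, 0]
    - [0, 0, 0]
    - [0, 0, 0]
    - [0, 0, 0]
    - [0, 0, 0]
    - [0, 0, 0]
    - [0, 0, 0]
  xyz:
    - [0, 0, 0]
    - [0, 0, 0]
    - [0.1, -0.24, 0]
    - [0.18, -0.5, 0]
    - [0.18, -0.5, 0]
    - [0.18, -0.5, 0]
    - [0.18, -0.5, 0]
    - [0.18, -0.5, 0]
    - [0.18, -0.3, 0]
    - [0.18, -0.2, 0]
  claw: [58, 58, 58, 58, 58, 58, 58, 58, 58, 58]

```text
time_s: 10.85
position: [0.4709, -0.1482, 0.1873]
tool_rot: [[0.998, -0.067, 0.0], [-0.067, -0.998, 0.0], [0.0, -0.0, -1.0]]
ft_force: [-0.9, -0.1, -3.2]
grip_width: 0.0632
gripper_force: 46.2
```

>>> arm_command:
  turn:
    - [0, 0, 0]
    - [0, 0, 0]
    - [0, 0, 0]
    - [0, 0, 0]
    - [0, 0, 0]
    - [0, 0, 0]
    - [0, 0, 0]
  xyz:
    - [0.2, -0.3, 0]
    - [0.3, -0.4, 0]
    - [0.3, -0.5, 0]
    - [0.3, -0.4, 0]
    - [0.2, -0.2, 0]
    - [0.07, -0.1, 0]
    - [0, 0, 0]
  claw: [58, 58, 58, 58, 58, 58, 58]

```text
time_s: 11.55
position: [0.5453, -0.0599, 0.1871]
tool_rot: [[0.998, -0.069, -0.0], [-0.069, -0.998, -0.0], [-0.0, 0.0, -1.0]]
ft_force: [-0.6, -0.8, -5.0]
grip_width: 0.0638
gripper_force: 46.1
```

```bash
python3 - <<'E'
from h import *
plan(rot(-94),(.545,-.06,.19))
im,d,K,R,t=grab("side");cv2.imwrite("pics/side2.png",im);W=cloud(d,K,R,t);P=W.reshape(-1,3);P=P[~np.isnan(P[:,0])]
p=env.observe()["position"]
q=P[(abs(P[:,0]-p[0])<.05)&(abs(P[:,1]-p[1])<.07)&(P[:,2]>.05)&(P[:,2]<.25)]
print(len(q),np.percentile(q[:,2],[0.5,1,2,5]))
l=q[q[:,2]<.2];f=l[(l[:,2]<.17)];print("below fingers x,y range",np.percentile(f[:,0],[1,99]),np.percentile(f[:,1],[1,99]))
E
```

```text
t 11.55 pos [ 0.5453 -0.0599  0.1871] q [-19.  24.  79.  -0.  77.  75.] w 0.0638
turn units [0.   0.01 0.  ]
shift units [-0.01  0.   -0.06]
826 [0.1267682  0.12882559 0.13421168 0.14248648]
below fingers x,y range [0.51530074 0.56329547] [-0.08112976 -0.02686746]
```

>>> arm_command:
  turn:
    - [0, 0, 0]
    - [0, 0, 0]
    - [0, 0, 0]
    - [0, 0, 0]
    - [0, 0, 0]
    - [0, 0, 0]
    - [0, 0, 0]
    - [0, 0, 0]
    - [0, 0, 0]
    - [0, 0, 0]
  xyz:
    - [0, 0, 0.2]
    - [0, 0, 0.4]
    - [0, 0, 0.4]
    - [0, 0, 0.4]
    - [0, 0, 0.4]
    - [0, 0, 0.3]
    - [0, 0, 0.15]
    - [0, 0, 0.1]
    - [0, 0, 0.06]
    - [0, 0, 0]
  claw: [58, 58, 58, 58, 58, 58, 58, 58, 58, 58]

```text
time_s: 12.6
position: [0.5451, -0.0601, 0.067]
tool_rot: [[0.998, -0.07, 0.0], [-0.07, -0.998, -0.0], [0.0, 0.0, -1.0]]
ft_force: [-0.0, 0.4, -5.0]
grip_width: 0.0638
gripper_force: 45.9
```

>>> arm_command:
  turn:
    - [0, 0, 0]
    - [0, 0, 0]
    - [0, 0, 0]
    - [0, 0, 0]
  xyz:
    - [0, 0, 0.02]
    - [0, 0, 0.02]
    - [0, 0, 0.02]
    - [0, 0, 0]
  claw: [58, 58, 58, 58]

```text
time_s: 13.0
position: [0.5451, -0.0599, 0.0638]
tool_rot: [[0.998, -0.07, 0.0], [-0.07, -0.998, -0.0], [0.0, 0.0, -1.0]]
ft_force: [0.6, -0.1, -4.6]
grip_width: 0.0632
gripper_force: 45.9
```

>>> arm_command:
  turn:
    - [0, 0, 0]
    - [0, 0, 0]
    - [0, 0, 0]
    - [0, 0, 0]
  xyz:
    - [0, 0, 0.02]
    - [0, 0, 0.02]
    - [0, 0, 0.01]
    - [0, 0, 0]
  claw: [58, 58, 58, 58]

```text
time_s: 13.4
position: [0.5454, -0.06, 0.0634]
tool_rot: [[0.998, -0.07, 0.002], [-0.07, -0.998, -0.001], [0.002, 0.0, -1.0]]
ft_force: [-4.9, 0.8, 14.0]
grip_width: 0.0632
gripper_force: 48.6
```

>>> arm_command:
  turn:
    - [0, 0, 0]
    - [0, 0, 0]
    - [0, 0, 0]
    - [0, 0, 0]
    - [0, 0, 0]
    - [0, 0, 0]
  xyz:
    - [0, 0, -0.02]
    - [0, 0, 0]
    - [0, 0, 0]
    - [0, 0, 0]
    - [0, 0, 0]
    - [0, 0, 0]
  claw: [66, 72, 80, 85, 85, 85]

```text
time_s: 14.0
position: [0.5451, -0.06, 0.0622]
tool_rot: [[0.998, -0.07, -0.0], [-0.07, -0.998, 0.0], [-0.0, -0.0, -1.0]]
ft_force: [0.4, -0.5, 0.1]
grip_width: 0.0852
gripper_force: 0.0
```

>>> arm_command:
  turn:
    - [0, 0, 0]
    - [0, 0, 0]
    - [0, 0, 0]
    - [0, 0, 0]
    - [0, 0, 0]
    - [0, 0, 0]
    - [0, 0, 0]
    - [0, 0, 0]
    - [0, 0, 0]
  xyz:
    - [0, 0, -0.1]
    - [0, 0, -0.3]
    - [0, 0, -0.4]
    - [0, 0, -0.5]
    - [0, 0, -0.5]
    - [0, 0, -0.5]
    - [0, 0, -0.4]
    - [0, 0, -0.2]
    - [0, 0, 0]
  claw: [85, 85, 85, 85, 85, 85, 85, 85, 85]

```text
time_s: 14.9
position: [0.5454, -0.0601, 0.2084]
tool_rot: [[0.998, -0.07, 0.002], [-0.07, -0.998, -0.001], [0.002, 0.001, -1.0]]
ft_force: [-0.4, -0.3, -0.7]
grip_width: 0.085
gripper_force: 0.0
```

```bash
python3 - <<'E'
from h import *
plan(rot(-4))
for n in("top","wrist","side"):
    im,d,K,R,t=grab(n);W=cloud(d,K,R,t);P=W.reshape(-1,3);P=P[~np.isnan(P[:,0])]
    q=P[(abs(P[:,0]-.545)<.06)&(abs(P[:,1]+.06)<.06)&(abs(P[:,2]-.096)<.007)]
    if len(q)>50: print(n,cv2.minAreaRect((q[:,:2]*1000).astype(np.float32)),len(q),np.median(q[:,2]))
    # pad: points in the side view near axis below crosshead
    if n!="top":
        q=P[(abs(P[:,0]-.546)<.035)&(abs(P[:,1]-.115)<.035)&(P[:,2]>.12)&(P[:,2]<.205)];h,e=np.histogram(q[:,2],17,(.12,.205));print(n,h)
    cv2.imwrite(f"pics/{n}3.png",im);np.savez(n+"3.npz",im=im,d=d,K=K,R=R,t=t)
E
```

```text
t 14.9 pos [ 0.5454 -0.0601  0.2084] q [-19.  23.  77.  -0.  80.  75.] w 0.085
turn units [  0.03  -0.02 -18.01]
top ((522.510986328125, -47.604454040527344), (44.493072509765625, 10.804697036743164), 82.1257553100586) 57 0.0956757367943647
wrist ((541.2935180664062, -58.171409606933594), (64.11621856689453, 45.3016471862793), 85.98868560791016) 3912 0.09452977535032411
wrist [   0    0    0    0    0    0    0  218  727 1229  468  169   61  641
 2750  267   88]
side ((539.0289916992188, -58.325721740722656), (64.9955062866211, 46.09909439086914), 84.22181701660156) 120 0.09464720953888354
side [ 0  0  0  0  0  0  0 17 51 55  0  0  0  0  0  0  0]
```

>>> arm_command:
  turn:
    - [0, 0, -1]
    - [0, 0, -1]
    - [0, 0, -1]
    - [0, 0, -1]
    - [0, 0, -1]
    - [0, 0, -1]
    - [0, 0, -1]
    - [0, 0, -1]
    - [0, 0, -1]
    - [0, 0, -1]
    - [0, 0, -1]
    - [0, 0, -1]
  xyz:
    - [0, 0, -0.1]
    - [0, 0, 0]
    - [0, 0, 0]
    - [0, 0, 0]
    - [0, 0, 0]
    - [0, 0, 0]
    - [0, 0, 0]
    - [0, 0, 0]
    - [0, 0, 0]
    - [0, 0, 0]
    - [0, 0, 0]
    - [0, 0, 0]
  claw: [75, 75, 75, 75, 75, 75, 75, 75, 75, 75, 75, 75]

```text
time_s: 16.25
position: [0.5447, -0.0599, 0.2111]
tool_rot: [[0.557, 0.831, -0.002], [0.831, -0.557, 0.001], [-0.001, -0.002, -1.0]]
ft_force: [0.6, 0.1, -0.7]
grip_width: 0.0749
gripper_force: 0.0
```

>>> arm_command:
  turn:
    - [0, 0, -1]
    - [0, 0, -1]
    - [0, 0, -1]
    - [0, 0, -1]
    - [0, 0, -1]
    - [0, 0, -1]
    - [0, 0, 0]
    - [0, 0, 0]
    - [0, 0, 0]
    - [0, 0, 0]
  xyz:
    - [0, 0, 0]
    - [0, 0, 0]
    - [0, 0, 0]
    - [0, 0, 0]
    - [0, 0, 0]
    - [0, 0, 0]
    - [-0.3, 0, 0]
    - [-0.6, 0, 0]
    - [-0.6, 0, 0]
    - [-0.2, 0, 0]
  claw: [75, 75, 75, 75, 75, 75, 75, 75, 75, 75]

```text
time_s: 17.25
position: [0.5386, -0.1478, 0.2115]
tool_rot: [[0.075, 0.997, -0.001], [0.997, -0.075, -0.0], [-0.0, -0.001, -1.0]]
ft_force: [0.5, 0.7, 0.1]
grip_width: 0.0747
gripper_force: 0.0
```

>>> arm_command:
  turn:
    - [0, 1, 0]
    - [0, 1, 0]
    - [0, 1, 0]
    - [0, 1, 0]
    - [0, 1, 0]
    - [0, 1, 0]
    - [0, 1, 0]
    - [0, 1, 0]
    - [0, 0, 0]
  xyz:
    - [0, 0, 0]
    - [0, 0, 0]
    - [0, 0, 0]
    - [0, 0, 0]
    - [0, 0, 0]
    - [0, 0, 0]
    - [0, 0, 0]
    - [0, 0, 0]
    - [0, 0, 0]
  claw: [75, 75, 75, 75, 75, 75, 75, 75, 75]

```text
time_s: 18.15
position: [0.5387, -0.146, 0.2106]
tool_rot: [[0.059, 0.997, 0.045], [0.762, -0.074, 0.643], [0.645, -0.004, -0.764]]
ft_force: [-0.2, -0.3, 1.3]
grip_width: 0.075
gripper_force: 0.0
```

```bash
python3 - <<'E'
from h import *
plan(rot(-4,40),(.5347,-.143,.127),(.540,-.0661,.0354))
z=np.load("side3.npz");W=cloud(z["d"],z["K"],z["R"],z["t"]);P=W.reshape(-1,3);P=P[~np.isnan(P[:,0])]
q=P[(abs(P[:,0]-.546)<.035)&(abs(P[:,1]-.115)<.035)&(P[:,2]>.14)&(P[:,2]<.18)]
print(len(q),q.min(0),q.max(0),np.sort(q[:,2])[[3,10,60]])
im,d,K,R,t=grab("wrist");cv2.imwrite("pics/w4.png",im);np.savez("w4.npz",im=im,d=d,K=K,R=R,t=t)
E
```

```text
t 18.15 pos [ 0.5387 -0.146   0.2106] q [-42.  32.  71.  31. 102. -38.] w 0.075
turn units [-0.01 -0.03 -0.06]
shift units [-1.03 -0.08  1.31]
shift units [ 0.   -0.    2.39]
123 [0.52739353 0.12632469 0.15594096] [0.56800422 0.14090229 0.16798074] [0.15686754 0.15816025 0.16467257]
```

View pics/w4.png

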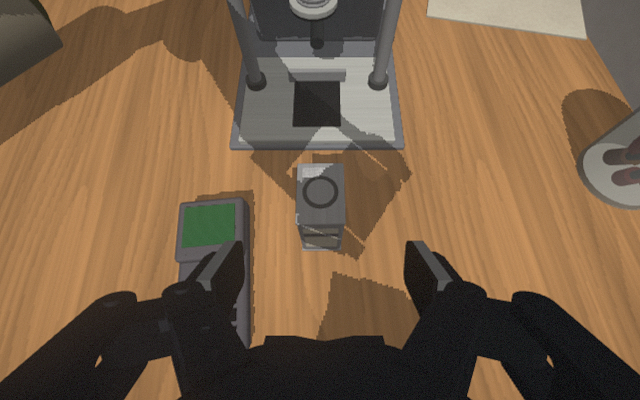

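The wrist view shows the tin at (320,200), square on, with the black rest at (317,103), the stop bar at (317,75), the plate at (313,8), and the terminal clear at left (212,240). Next I'll measure the rest and stop from here.

```bash
python3 - <<'E'
from h import *
z=np.load("w4.npz");im=z["im"];W=cloud(z["d"],z["K"],z["R"],z["t"])
ex=np.array([.068,.998]);ey=np.array([-.998,.068]);s0=np.array([.5463,.1156])
def fr(p): d=p[...,:2]-s0; return np.stack([d@ex,d@ey,p[...,2]],-1)
m=np.zeros(im.shape[:2],bool);m[78:135,285:350]=True;m&=im.max(2)<50
P=W[m];P=P[~np.isnan(P[:,0])];r=cv2.minAreaRect((P[:,:2]*1000).astype(np.float32));print("rest",r,np.median(P[:,2]),"local",np.round(fr(np.array([[*np.array(r[0])/1000,0]])),4),len(P))
F=fr(W)
q=F[60:84,285:352].reshape(-1,3);q=q[q[:,2]>.033]; print("stop pts",len(q),np.percentile(q[:,0],[1,10,50,90]),np.percentile(q[:,1],[1,99]),np.percentile(q[:,2],[50,99]))
print(np.round(F[64:84:2,317],4))
q=F.reshape(-1,3);q=q[(abs(q[:,0])<.045)&(abs(q[:,1])<.04)&(q[:,2]>.13)&(q[:,2]<.2)];print("plate",len(q),q.min(0),q.max(0))
q=F.reshape(-1,3);q=q[(q[:,0]<-.15)&(q[:,0]>-.24)&(abs(q[:,1])<.05)&(q[:,2]>.088)&(q[:,2]<.1)];r=cv2.minAreaRect((q[:,:2]*1000).astype(np.float32));print("tin local",r)
E
```

```text
rest ((546.376220703125, 108.83457946777344), (76.80374145507812, 62.307979583740234), 85.85486602783203) 0.02535730345554478 local [[-0.0067 -0.0005  0.    ]] 1679
stop pts 469 [0.03289976 0.0333024  0.03442415 0.03825069] [-0.03980939  0.03855144] [0.04046876 0.04343261]
[[ 0.068  -0.0008  0.0223]
 [ 0.0627 -0.0008  0.0235]
 [ 0.039  -0.0013  0.0421]
 [ 0.0351 -0.0014  0.0423]
 [ 0.034  -0.0013  0.0398]
 [ 0.0348 -0.0012  0.0355]
 [ 0.0338 -0.0011  0.0327]
 [ 0.0332 -0.0011  0.0297]
 [ 0.0338 -0.001   0.0253]
 [ 0.0317 -0.0009  0.0237]]
plate 852 [-0.02377904 -0.02386154  0.15623128] [0.0024825  0.02293002 0.17406917]
tin local ((-178.08071899414062, -5.719974517822266), (56.13267135620117, 45.9898796081543), 0.19965122640132904)
```

The rest, stop and plate agree with each other: the stop face is 33 mm behind the axis and the plate is at z=0.156, so the gap is about 34 mm. I'll approach the tin's broad sides.

>>> arm_command:
  turn:
    - [0, -0.03, -0.06]
    - [0, 0, 0]
    - [0, 0, 0]
    - [0, 0, 0]
    - [0, 0, 0]
    - [0, 0, 0]
    - [0, 0, 0]
    - [0, 0, 0]
    - [0, 0, 0]
    - [0, 0, 0]
  xyz:
    - [-0.2, -0.04, 0.2]
    - [-0.4, -0.04, 0.5]
    - [-0.43, 0, 0.61]
    - [0, 0, 0.4]
    - [0, 0, 0.4]
    - [0, 0, 0.4]
    - [0, 0, 0.4]
    - [0, 0, 0.4]
    - [0, 0, 0.2]
    - [0, 0, 0]
  claw: [75, 75, 75, 75, 75, 75, 75, 75, 75, 75]

```text
time_s: 19.2
position: [0.5399, -0.0706, 0.0439]
tool_rot: [[0.048, 0.998, 0.043], [0.766, -0.064, 0.639], [0.641, 0.002, -0.768]]
ft_force: [-0.7, -0.3, 0.2]
grip_width: 0.0753
gripper_force: 0.0
```

```bash
python3 -c "
from h import *
plan(rot(-4,40),(.540,-.0661,.0354))"
```

```text
t 19.2 pos [ 0.5399 -0.0706  0.0439] q [-36.  41.  87.  34.  79. -47.] w 0.0753
turn units [-0.02  0.03  0.06]
shift units [-0.04 -0.    0.19]
```

>>> arm_command:
  turn:
    - [0, 0, 0.05]
    - [0, 0, 0]
    - [0, 0, 0]
    - [0, 0, 0]
    - [0, 0, 0]
    - [0, 0, 0]
    - [0, 0, 0]
    - [0, 0, 0]
    - [0, 0, 0]
    - [0, 0, 0]
  xyz:
    - [-0.04, 0, 0.1]
    - [0, 0, 0.1]
    - [0, 0, 0]
    - [0, 0, 0]
    - [0, 0, 0]
    - [0, 0, 0]
    - [0, 0, 0]
    - [0, 0, 0]
    - [0, 0, 0]
    - [0, 0, 0]
  claw: [75, 75, 70, 62, 54, 48, 40, 40, 40, 40]
  squeeze: 50

```text
time_s: 20.2
position: [0.5409, -0.0671, 0.0359]
tool_rot: [[0.053, 0.998, 0.045], [0.766, -0.07, 0.639], [0.641, 0.001, -0.768]]
ft_force: [-2.0, -3.5, 5.9]
grip_width: 0.0454
gripper_force: 51.3
```

>>> arm_command:
  turn:
    - [0, 0, 0]
    - [0, 0, 0]
    - [0, 0, 0]
    - [0, 0, 0]
    - [0, 0, 0]
    - [0, 0, 0]
  xyz:
    - [0.06, 0, -0.08]
    - [0.13, 0, -0.15]
    - [0.19, 0, -0.23]
    - [0.13, 0, -0.15]
    - [0.06, 0, -0.08]
    - [0, 0, 0]
  claw: [40, 40, 40, 40, 40, 40]

```text
time_s: 20.8
position: [0.541, -0.0672, 0.0812]
tool_rot: [[0.052, 0.998, 0.046], [0.767, -0.07, 0.638], [0.64, 0.002, -0.768]]
ft_force: [0.3, -0.0, -5.0]
grip_width: 0.0459
gripper_force: 51.2
```

```bash
python3 - <<'E'
from h import *
plan(rot(-4,40))
for n in("wrist","side"):
    im,d,K,R,t=grab(n);cv2.imwrite(f"pics/{n}5.png",im);np.savez(n+"5.npz",im=im,d=d,K=K,R=R,t=t)
    W=cloud(d,K,R,t)
    ex=np.array([.068,.998]);ey=np.array([-.998,.068]);s0=np.array([.5463,.1156])
    P=W.reshape(-1,3);P=P[~np.isnan(P[:,0])];dd=P[:,:2]-s0;q=np.stack([dd@ex,dd@ey,P[:,2]],1)
    q=q[(q[:,0]<-.13)&(q[:,0]>-.22)&(q[:,1]>-.045)&(q[:,1]<.035)&(q[:,2]>.115)&(q[:,2]<.145)]
    if n=="side": print("side zmax",np.percentile(q[:,2],[50,90]))
    A=np.c_[q[:,:2],np.ones(len(q))]
    k=np.ones(len(q),bool)
    for _ in range(8):
        c=np.linalg.lstsq(A[k],q[k,2],rcond=None)[0];k=abs(A@c-q[:,2])<.002
    g=q[k];print(n,len(g),"slope deg",np.degrees(c[:2]),"x",np.percentile(g[:,0],[1,99]),"y",np.percentile(g[:,1],[1,99]),"z",np.median(g[:,2]),cv2.minAreaRect((g[:,:2]*1000).astype(np.float32)))
E
```

```text
t 20.8 pos [ 0.541  -0.0672  0.0812] q [-35.  38.  85.  34.  82. -44.] w 0.0459
turn units [0.02 0.04 0.02]
wrist 23962 slope deg [ 0.12510551 -0.13416731] x [-0.20568492 -0.14359842] y [-0.02835426  0.01612273] z 0.13999663095983333 ((-176.89251708984375, -8.14959716796875), (57.40383529663086, 70.21432495117188), 89.39547729492188)
side zmax [0.13792582 0.14094926]
side 81 slope deg [ 1.60841009 -7.59766047] x [-0.21480088 -0.14144503] y [-0.02880644  0.02516513] z 0.13862724573200777 ((-177.88644409179688, -1.2645721435546875), (54.989479064941406, 74.31935119628906), 89.59008026123047)
```

View pics/wrist5.png

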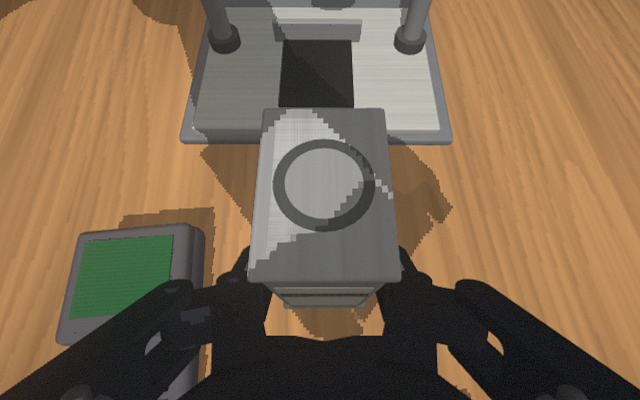

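The wrist view shows the tin held level and square, top outline (265–385, 108–280), lined up with the black rest at (316,72). Advancing into the shaker.

>>> arm_command:
  turn:
    - [0, 0, 0]
    - [0, 0, 0]
    - [0, 0, 0]
    - [0, 0, 0]
    - [0, 0, 0]
    - [0, 0, 0]
    - [0, 0, 0]
    - [0, 0, 0]
    - [0, 0, 0]
    - [0, 0, 0]
    - [0, 0, 0]
    - [0, 0, 0]
  xyz:
    - [-0.08, -0.06, 0.09]
    - [-0.08, -0.05, 0.09]
    - [0.08, 0, 0.06]
    - [0.15, 0, 0.13]
    - [0.31, 0, 0.26]
    - [0.38, 0, 0.32]
    - [0.38, 0, 0.32]
    - [0.38, 0, 0.32]
    - [0.38, 0, 0.32]
    - [0.23, 0, 0.19]
    - [0.15, 0, 0.13]
    - [0.08, 0, 0.06]
  claw: [40, 40, 40, 40, 40, 40, 40, 40, 40, 40, 40, 40]

```text
time_s: 22.1
position: [0.5467, 0.0976, 0.0681]
tool_rot: [[0.053, 0.998, 0.045], [0.766, -0.069, 0.639], [0.641, 0.001, -0.768]]
ft_force: [-0.1, -1.0, -4.3]
grip_width: 0.0453
gripper_force: 51.2
```

```bash
cat > m.py <<'E'
from h import *
import sys
s=env.observe();print(s["time_s"],np.round(s["position"],4),np.round(s["ft_force"],1))
ex=np.array([.068,.998]);ey=np.array([-.998,.068]);s0=np.array([.5463,.1156])
dp=np.array(s["position"])[:2]-s0;print("tcp local",dp@ex,dp@ey,s["position"][2], "tin est", dp@ex+.0076, dp@ey, s["position"][2]-.0372)
E
python3 m.py; python3 -c "
from h import *
plan(rot(-4,40))
im=grab('wrist')[0];cv2.imwrite('pics/w6.png',im)"
```

```text
22.1 [0.5467 0.0976 0.0681] [-0.1 -1.  -4.3]
tcp local -0.017947133412564355 -0.001573912432302549 0.06806388976006612 tin est -0.010347133412564356 -0.001573912432302549 0.030863889760066127
t 22.1 pos [0.5467 0.0976 0.0681] q [-20.  36.  92.  41.  70. -37.] w 0.0453
turn units [-0.    0.03  0.01]
```

>>> arm_command:
  turn:
    - [0, 0, 0]
    - [0, 0, 0]
    - [0, 0, 0]
    - [0, 0, 0]
    - [0, 0, 0]
    - [0, 0, 0]
  xyz:
    - [0.05, 0, 0.04]
    - [0.05, 0, 0.04]
    - [0.03, 0, 0.02]
    - [-0.02, 0, 0.02]
    - [-0.02, 0, 0.03]
    - [0, 0, 0]
  claw: [40, 40, 40, 40, 40, 40]

```text
time_s: 22.75
position: [0.5472, 0.105, 0.0649]
tool_rot: [[0.054, 0.998, 0.045], [0.766, -0.07, 0.639], [0.641, 0.0, -0.768]]
ft_force: [-0.9, 0.5, -5.4]
grip_width: 0.0455
gripper_force: 51.3
```

>>> arm_command:
  turn:
    - [0, 0, 0]
    - [0, 0, 0]
    - [0, 0, 0]
  xyz:
    - [0.015, 0, 0.013]
    - [0.015, 0, 0.013]
    - [0, 0, 0]
  claw: [40, 40, 40]

```text
time_s: 23.05
position: [0.5474, 0.1072, 0.0652]
tool_rot: [[0.053, 0.998, 0.045], [0.766, -0.07, 0.639], [0.641, 0.001, -0.768]]
ft_force: [-1.3, -0.4, -4.6]
grip_width: 0.0452
gripper_force: 51.3
```

```bash
python3 m.py
```

```text
23.05 [0.5474 0.1072 0.0652] [-1.3 -0.4 -4.6]
tcp local -0.008296496968487036 -0.0016796398578493043 0.06519725385933005 tin est -0.0006964969684870358 -0.0016796398578493043 0.02799725385933005
```

>>> arm_command:
  turn:
    - [0, 0, 0]
    - [0, 0, 0]
    - [0, 0, 0]
    - [0, 0, 0]
  xyz:
    - [0.01, 0, 0.01]
    - [0.01, 0, 0.01]
    - [0.01, 0, 0.007]
    - [0, 0, 0]
  claw: [40, 40, 40, 40]

```text
time_s: 23.45
position: [0.5477, 0.1081, 0.065]
tool_rot: [[0.053, 0.998, 0.045], [0.767, -0.07, 0.638], [0.639, 0.001, -0.769]]
ft_force: [-2.7, -6.8, -2.9]
grip_width: 0.0455
gripper_force: 52.2
```

>>> arm_command:
  turn:
    - [0, 0, 0]
    - [0, 0, 0]
    - [0, 0, 0]
    - [0, 0, 0]
    - [0, 0, 0]
  xyz:
    - [-0.006, 0, 0.008]
    - [-0.006, 0, 0.008]
    - [-0.006, 0, 0.008]
    - [-0.006, 0, 0.008]
    - [0, 0, 0]
  claw: [40, 40, 40, 40, 40]

```text
time_s: 23.95
position: [0.5482, 0.1081, 0.0632]
tool_rot: [[0.053, 0.997, 0.047], [0.767, -0.071, 0.638], [0.639, 0.002, -0.769]]
ft_force: [-1.1, -6.8, -0.9]
grip_width: 0.0455
gripper_force: 52.2
```

>>> arm_command:
  turn:
    - [0, 0, 0]
    - [0, 0, 0]
    - [0, 0, 0]
  xyz:
    - [-0.004, 0, 0.008]
    - [-0.004, 0, 0.008]
    - [0, 0, 0]
  claw: [40, 40, 40]

```text
time_s: 24.25
position: [0.5483, 0.1081, 0.0624]
tool_rot: [[0.053, 0.997, 0.047], [0.767, -0.071, 0.637], [0.639, 0.003, -0.769]]
ft_force: [-1.3, -8.3, -0.6]
grip_width: 0.0455
gripper_force: 52.4
```

>>> arm_command:
  turn:
    - [0, 0, 0]
    - [0, 0, 0]
    - [0, 0, 0]
  xyz:
    - [-0.008, 0, 0.01]
    - [-0.008, 0, 0.01]
    - [0, 0, 0]
  claw: [40, 40, 40]

```text
time_s: 24.55
position: [0.5484, 0.108, 0.062]
tool_rot: [[0.052, 0.997, 0.048], [0.767, -0.071, 0.638], [0.64, 0.003, -0.768]]
ft_force: [-3.1, -11.4, 6.4]
grip_width: 0.0455
gripper_force: 53.3
```

>>> arm_command:
  turn:
    - [0, 0, 0]
    - [0, 0, 0]
    - [0, 0, 0]
    - [0, 0, 0]
    - [0, 0, 0]
    - [0, 0, 0]
  xyz:
    - [0, 0, 0]
    - [0, 0, 0]
    - [0, 0, 0]
    - [0, 0, 0]
    - [0, 0, 0]
    - [0, 0, 0]
  claw: [48, 54, 62, 70, 70, 70]

```text
time_s: 25.15
position: [0.5476, 0.1096, 0.0609]
tool_rot: [[0.053, 0.998, 0.045], [0.766, -0.069, 0.639], [0.641, 0.0, -0.768]]
ft_force: [0.5, -0.3, 0.3]
grip_width: 0.0696
gripper_force: 0.0
```

>>> arm_command:
  turn:
    - [0, 0, 0]
    - [0, 0, 0]
    - [0, 0, 0]
    - [0, 0, 0]
    - [0, 0, 0]
    - [0, 0, 0]
    - [0, 0, 0]
    - [0, 0, 0]
    - [0, 0, 0]
  xyz:
    - [0, 0, -0.1]
    - [0, 0, -0.3]
    - [0, 0, -0.5]
    - [0, 0, -0.5]
    - [0, 0, -0.5]
    - [0, 0, -0.5]
    - [0, 0, -0.4]
    - [0, 0, -0.2]
    - [0, 0, 0]
  claw: [70, 70, 70, 70, 70, 70, 70, 70, 70]

```text
time_s: 26.05
position: [0.5411, 0.0128, 0.1768]
tool_rot: [[0.053, 0.997, 0.047], [0.766, -0.071, 0.638], [0.64, 0.002, -0.768]]
ft_force: [0.4, -0.5, -0.2]
grip_width: 0.0698
gripper_force: 0.0
```

```bash
python3 - <<'E'
from h import *
exec(open("m.py").read())
im,d,K,R,t=grab("wrist");cv2.imwrite("pics/w7.png",im);np.savez("w7.npz",im=im,d=d,K=K,R=R,t=t)
P=cloud(d,K,R,t).reshape(-1,3);P=P[~np.isnan(P[:,0])];dd=P[:,:2]-s0;L=np.stack([dd@ex,dd@ey,P[:,2]],1)
q=L[(abs(L[:,0])<.06)&(abs(L[:,1])<.045)&(abs(L[:,2]-.121)<.006)];print("top",len(q),np.median(q[:,2]),np.percentile(q,[.5,99.5],axis=0),cv2.minAreaRect((q[:,:2]*1000).astype(np.float32)))
f=L[(L[:,0]<-.02)&(L[:,0]>-.05)&(abs(L[:,1])<.019)&(L[:,2]>.035)&(L[:,2]<.115)];c=np.linalg.lstsq(np.c_[f[:,1:],np.ones(len(f))],f[:,0],rcond=None)[0];print("front face x",np.median(f[:,0]),"tilt yaw,pitch deg",np.degrees(c[:2]))
q=L[(abs(L[:,0])<.03)&(abs(L[:,1])<.03)&(L[:,2]>.145)&(L[:,2]<.2)];print("plate",q.min(0),q.max(0))
im,d,K,R,t=grab("top");P=cloud(d,K,R,t).reshape(-1,3);P=P[~np.isnan(P[:,0])]
q=P[(abs(P[:,0]-.546)<.1)&(abs(P[:,1]-.116)<.1)&(P[:,2]>.315)&(P[:,2]<.36)];print("grip",len(q),q.mean(0),q.min(0),q.max(0))
E
```

```text
26.05 [0.5411 0.0128 0.1768] [ 0.4 -0.5 -0.2]
tcp local -0.10294179362232998 -0.0018284263226617523 0.17677251742975122 tin est -0.09534179362232999 -0.0018284263226617523 0.13957251742975124
top 2620 0.12081000671907002 [[-0.03080544 -0.02446876  0.11537635]
 [ 0.01325925  0.02100724  0.12270607]] ((-5.947649002075195, -1.730804443359375), (45.94367599487305, 50.36534118652344), 89.86795043945312)
front face x -0.030186586761666686 tilt yaw,pitch deg [ 0.81041649 -0.07429628]
plate [-0.0232028  -0.02377031  0.15612793] [0.00407548 0.02378421 0.19994488]
grip 68 [0.4974134  0.12797765 0.33062576] [0.48832805 0.11913699 0.315059  ] [0.50642827 0.13824344 0.3366675 ]
```

View pics/w7.png

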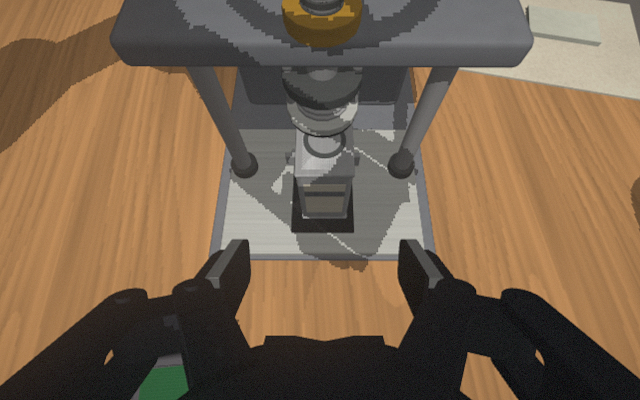

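The wrist view shows the tin standing on the rest at (323,190), square to the stop and under the plate at (322,115). It is within 2 mm of centre. Now to the crank grip, measured at (0.497, 0.128) with its top at 0.3305; rising and untilting.

>>> arm_command:
  turn:
    - [0, 0, 0]
    - [0, 0, 0]
    - [0, 0, 0]
    - [0, 0, 0]
    - [0, 0, 0]
    - [0, 0, 0]
    - [0, 0, 0]
    - [0, 0, 0]
    - [0, 0, 0]
    - [0, 0, 0]
  xyz:
    - [0, 0, -0.3]
    - [0.16, 0, -0.2]
    - [0.32, 0, -0.38]
    - [0.32, 0, -0.38]
    - [0.32, 0, -0.38]
    - [0.32, 0, -0.38]
    - [0.32, 0, -0.38]
    - [0.32, 0, -0.38]
    - [0.32, 0, -0.38]
    - [0.16, 0, -0.2]
  claw: [50, 50, 50, 50, 50, 50, 50, 50, 50, 50]

```text
time_s: 27.15
position: [0.54, 0.0049, 0.3889]
tool_rot: [[0.051, 0.998, 0.046], [0.767, -0.069, 0.639], [0.64, 0.003, -0.768]]
ft_force: [0.1, -0.0, 0.0]
grip_width: 0.05
gripper_force: 0.0
```

>>> arm_command:
  turn:
    - [0, -1, 0]
    - [0, -1, 0]
    - [0, -1, 0]
    - [0, -1, 0]
    - [0, -1, 0]
    - [0, -1, 0]
    - [0, -1, 0]
    - [0, -1, 0]
    - [0, 0, 0]
  xyz:
    - [0, 0, 0]
    - [0, 0, 0]
    - [0, 0, 0]
    - [0, 0, 0]
    - [0, 0, 0]
    - [0, 0, 0]
    - [0, 0, 0]
    - [0, 0, 0]
    - [0, 0, 0]
  claw: [50, 50, 50, 50, 50, 50, 50, 50, 50]

```text
time_s: 28.05
position: [0.5399, 0.006, 0.3868]
tool_rot: [[0.066, 0.998, -0.0], [0.998, -0.066, -0.003], [-0.003, -0.0, -1.0]]
ft_force: [0.1, 1.5, -0.6]
grip_width: 0.0495
gripper_force: 0.0
```

```bash
python3 -c "
from h import *
plan(rot(-4),(.4974,.1284,.385),(.4974,.1284,.297))"
```

```text
t 28.05 pos [0.5399 0.006  0.3868] q [-12.  17.  56.  -0. 107.  -8.] w 0.0495
turn units [-0.    0.04  0.04]
shift units [ 2.38 -1.02  0.04]
shift units [0.   0.   1.76]
```

>>> arm_command:
  turn:
    - [0, 0, 0.04]
    - [0, 0, 0]
    - [0, 0, 0]
    - [0, 0, 0]
    - [0, 0, 0]
    - [0, 0, 0]
    - [0, 0, 0]
  xyz:
    - [0.2, -0.1, 0]
    - [0.5, -0.2, 0]
    - [0.5, -0.2, 0.04]
    - [0.5, -0.2, 0]
    - [0.5, -0.2, 0]
    - [0.18, -0.12, 0]
    - [0, 0, 0]
  claw: [50, 50, 50, 50, 50, 50, 50]

```text
time_s: 28.75
position: [0.4972, 0.1273, 0.3848]
tool_rot: [[0.072, 0.997, 0.0], [0.997, -0.072, -0.002], [-0.002, 0.0, -1.0]]
ft_force: [-0.2, 0.4, -0.1]
grip_width: 0.0499
gripper_force: 0.0
```

>>> arm_command:
  turn:
    - [0, 0, 0]
    - [0, 0, 0]
    - [0, 0, 0]
    - [0, 0, 0]
    - [0, 0, 0]
    - [0, 0, 0]
    - [0, 0, 0]
    - [0, 0, 0]
  xyz:
    - [0, 0, 0.2]
    - [0, 0, 0.4]
    - [0, 0, 0.4]
    - [0, 0, 0.3]
    - [0, 0, 0.2]
    - [0, 0, 0.15]
    - [0, 0, 0.1]
    - [0, 0, 0]
  claw: [50, 50, 50, 50, 50, 50, 50, 50]

```text
time_s: 29.55
position: [0.4979, 0.1262, 0.2969]
tool_rot: [[0.073, 0.997, -0.0], [0.997, -0.073, -0.003], [-0.003, -0.0, -1.0]]
ft_force: [0.6, 1.1, -0.1]
grip_width: 0.0498
gripper_force: 0.0
```

```bash
python3 -c "
from h import *
plan(rot(-4),(.4974,.1284,.297))"
```

```text
t 29.55 pos [0.4979 0.1262 0.2969] q [ 1. 16. 72. -0. 92.  5.] w 0.0498
turn units [-0.    0.03 -0.04]
shift units [ 0.04 -0.01 -0.  ]
```

>>> arm_command:
  turn:
    - [0, 0, 0]
    - [0, 0, 0]
    - [0, 0, 0]
    - [0, 0, 0]
    - [0, 0, 0]
    - [0, 0, 0]
    - [0, 0, 0]
    - [0, 0, 0]
  xyz:
    - [0.04, 0, 0]
    - [0, 0, 0]
    - [0, 0, 0]
    - [0, 0, 0]
    - [0, 0, 0]
    - [0, 0, 0]
    - [0, 0, 0]
    - [0, 0, 0]
  claw: [42, 34, 26, 15, 15, 15, 15, 15]
  squeeze: 50

```text
time_s: 30.35
position: [0.4989, 0.1284, 0.2978]
tool_rot: [[0.073, 0.997, 0.003], [0.997, -0.073, -0.002], [-0.002, 0.003, -1.0]]
ft_force: [5.8, 0.2, 2.4]
grip_width: 0.019
gripper_force: 48.9
```

```bash
cat > wheel.py <<'E'
# python3 wheel.py step_deg n : rows for leading the grip clockwise about the axis, from the present TCP angle
from h import *
import sys
st,n=float(sys.argv[1]),int(sys.argv[2]); a_off=float(sys.argv[3]) if len(sys.argv)>3 else 0
s=env.observe();p=np.array(s["position"]);R=np.array(s["tool_rot"]);c=np.array([.5463,.1156])
v=p[:2]-c;a=np.arctan2(v[1],v[0])+np.radians(a_off);print("t",s["time_s"],"ang",np.degrees(a),"r",np.hypot(*v),"z",p[2],"F",np.round(s["ft_force"],1),"w",s["grip_width"])
r=.050
q=p.copy();rows=[]
for i in range(1,n+1):
    b=a-np.radians(st)*i
    g=np.array([c[0]+r*np.cos(b),c[1]+r*np.sin(b),p[2]-.00477*np.radians(st)*i])
    rows.append((R.T@(g-q)/.05).round(2).tolist());q=q+R@np.array(rows[-1])*.05
print(rows)
E
python3 wheel.py 15 12; python3 wheel.py 15 12 -180
```

```text
t 30.35 ang 164.92422403800396 r 0.0491383734472083 z 0.2978197468437334 F [5.8 0.2 2.4] w 0.018983823927463568
[[0.25, 0.07, 0.02], [0.22, 0.14, 0.03], [0.17, 0.19, 0.02], [0.12, 0.24, 0.03], [0.05, 0.25, 0.03], [-0.01, 0.26, 0.02], [-0.09, 0.25, 0.03], [-0.14, 0.22, 0.02], [-0.19, 0.17, 0.03], [-0.24, 0.12, 0.03], [-0.25, 0.05, 0.02], [-0.26, -0.01, 0.03]]
t 30.35 ang -15.075775961996055 r 0.0491383734472083 z 0.2978197468437334 F [5.8 0.2 2.4] w 0.018983823927463568
[[-0.62, 1.86, 0.03], [-0.22, -0.14, 0.03], [-0.17, -0.19, 0.02], [-0.12, -0.24, 0.03], [-0.05, -0.25, 0.02], [0.01, -0.26, 0.02], [0.09, -0.25, 0.03], [0.14, -0.22, 0.02], [0.19, -0.17, 0.03], [0.24, -0.12, 0.02], [0.25, -0.05, 0.03], [0.26, 0.01, 0.02]]
```

>>> arm_command:
  turn:
    - [0, 0, 0]
    - [0, 0, 0]
    - [0, 0, 0]
    - [0, 0, 0]
    - [0, 0, 0]
    - [0, 0, 0]
    - [0, 0, 0]
    - [0, 0, 0]
    - [0, 0, 0]
    - [0, 0, 0]
    - [0, 0, 0]
    - [0, 0, 0]
  xyz:
    - [0.25, 0.07, 0.02]
    - [0.22, 0.14, 0.03]
    - [0.17, 0.19, 0.02]
    - [0.12, 0.24, 0.03]
    - [0.05, 0.25, 0.03]
    - [-0.01, 0.26, 0.02]
    - [-0.09, 0.25, 0.03]
    - [-0.14, 0.22, 0.02]
    - [-0.19, 0.17, 0.03]
    - [-0.24, 0.12, 0.03]
    - [-0.25, 0.05, 0.02]
    - [-0.26, -0.01, 0.03]
  claw: [15, 15, 15, 15, 15, 15, 15, 15, 15, 15, 15, 15]

```text
time_s: 31.55
position: [0.5956, 0.1029, 0.283]
tool_rot: [[0.072, 0.997, 0.006], [0.997, -0.072, -0.001], [-0.001, 0.006, -1.0]]
ft_force: [4.4, 3.3, 7.7]
grip_width: 0.0187
gripper_force: 50.2
```

```bash
python3 wheel.py 15 12; python3 -c "
from h import *
im=grab('side')[0];cv2.imwrite('pics/s8.png',im)"
```

```text
t 31.55 ang -14.404994630776624 r 0.05092693836594878 z 0.28297361866472537 F [4.4 3.3 7.7] w 0.01870498235101158
[[-0.25, -0.1, 0.02], [-0.21, -0.14, 0.03], [-0.18, -0.19, 0.02], [-0.12, -0.23, 0.03], [-0.06, -0.26, 0.02], [0.02, -0.26, 0.02], [0.08, -0.25, 0.03], [0.14, -0.22, 0.02], [0.19, -0.18, 0.02], [0.23, -0.11, 0.03], [0.26, -0.06, 0.02], [0.26, 0.01, 0.03]]
```

>>> arm_command:
  turn:
    - [0, 0, 0]
    - [0, 0, 0]
    - [0, 0, 0]
    - [0, 0, 0]
    - [0, 0, 0]
    - [0, 0, 0]
    - [0, 0, 0]
    - [0, 0, 0]
    - [0, 0, 0]
    - [0, 0, 0]
    - [0, 0, 0]
    - [0, 0, 0]
  xyz:
    - [-0.25, -0.09, 0.02]
    - [-0.21, -0.14, 0.03]
    - [-0.18, -0.19, 0.02]
    - [-0.12, -0.23, 0.03]
    - [-0.06, -0.26, 0.02]
    - [0.02, -0.26, 0.02]
    - [0.08, -0.25, 0.03]
    - [0.14, -0.22, 0.02]
    - [0.19, -0.18, 0.02]
    - [0.23, -0.11, 0.03]
    - [0.26, -0.06, 0.02]
    - [0.26, 0.01, 0.03]
  claw: [15, 15, 15, 15, 15, 15, 15, 15, 15, 15, 15, 15]

```text
time_s: 32.8
position: [0.4983, 0.1273, 0.268]
tool_rot: [[0.074, 0.997, 0.006], [0.997, -0.074, -0.005], [-0.004, 0.006, -1.0]]
ft_force: [13.7, -8.5, 0.4]
grip_width: 0.0187
gripper_force: 50.1
```

```bash
python3 wheel.py 15 12;  python3 wheel.py 10 10; cat > gap.py <<'E'
from h import *
ex=np.array([.068,.998]);ey=np.array([-.998,.068]);s0=np.array([.5463,.1156])
im,d,K,R,t=grab("side");P=cloud(d,K,R,t).reshape(-1,3);P=P[~np.isnan(P[:,0])];dd=P[:,:2]-s0;L=np.stack([dd@ex,dd@ey,P[:,2]],1)
q=L[(abs(L[:,0])<.04)&(abs(L[:,1])<.03)&(L[:,2]>.1)&(L[:,2]<.2)];print(np.histogram(q[:,2],40,(.1,.2))[0])
cv2.imwrite("pics/side_gap.png",im)
E
python3 gap.py
```

```text
t 32.8 ang 166.2421861538491 r 0.049383123161501404 z 0.26797995005388453 F [13.7 -8.5  0.4] w 0.01867247008611258
[[0.25, 0.06, 0.02], [0.22, 0.14, 0.03], [0.18, 0.19, 0.02], [0.12, 0.23, 0.03], [0.06, 0.26, 0.03], [-0.01, 0.26, 0.02], [-0.07, 0.25, 0.03], [-0.14, 0.22, 0.03], [-0.19, 0.18, 0.02], [-0.23, 0.12, 0.03], [-0.26, 0.06, 0.03], [-0.26, -0.01, 0.02]]
t 32.8 ang 166.2421861538491 r 0.049383123161501404 z 0.26797995005388453 F [13.7 -8.5  0.4] w 0.01867247008611258
[[0.17, 0.03, 0.02], [0.16, 0.07, 0.01], [0.14, 0.1, 0.02], [0.13, 0.12, 0.02], [0.1, 0.15, 0.01], [0.07, 0.15, 0.02], [0.05, 0.17, 0.02], [0.02, 0.17, 0.02], [-0.02, 0.18, 0.01], [-0.04, 0.17, 0.02]]
[ 21  29  29  28  30  33  12  87 149   5   6  15  20  54  80  30   8  21
   5   2   0   2  11  20  64  46   1   0   0   0   0   0   0   0   0   0
   0   0   0   0]
```

>>> arm_command:
  turn:
    - [0, 0, 0]
    - [0, 0, 0]
    - [0, 0, 0]
    - [0, 0, 0]
    - [0, 0, 0]
    - [0, 0, 0]
    - [0, 0, 0]
    - [0, 0, 0]
    - [0, 0, 0]
    - [0, 0, 0]
    - [0, 0, 0]
  xyz:
    - [0.17, 0.03, 0.02]
    - [0.16, 0.07, 0.01]
    - [0.14, 0.1, 0.02]
    - [0.13, 0.12, 0.02]
    - [0.1, 0.15, 0.01]
    - [0.07, 0.15, 0.02]
    - [0.05, 0.17, 0.02]
    - [0.02, 0.17, 0.02]
    - [-0.02, 0.18, 0.01]
    - [-0.04, 0.17, 0.02]
    - [0, 0, 0]
  claw: [15, 15, 15, 15, 15, 15, 15, 15, 15, 15, 15]

```text
time_s: 33.95
position: [0.5653, 0.1616, 0.2599]
tool_rot: [[0.074, 0.997, 0.002], [0.997, -0.074, -0.003], [-0.003, 0.002, -1.0]]
ft_force: [1.9, -2.7, 6.7]
grip_width: 0.0191
gripper_force: 51.0
```

```bash
python3 wheel.py 10 8; python3 gap.py; python3 - <<'E'
import cv2,numpy as np
im=cv2.imread("pics/side_gap.png")[280:370,230:320]
cv2.imwrite("pics/gapcrop.png",np.clip(cv2.resize(im,None,fx=6,fy=6,interpolation=2)*1.5,0,255).astype(np.uint8))
E
```

```text
t 33.95 ang 67.52310328462485 r 0.049768813586247525 z 0.2598531574231135 F [ 1.9 -2.7  6.7] w 0.01907295510907182
[[-0.06, 0.16, 0.02], [-0.1, 0.15, 0.01], [-0.12, 0.12, 0.02], [-0.14, 0.11, 0.02], [-0.15, 0.08, 0.02], [-0.17, 0.05, 0.01], [-0.17, 0.02, 0.02], [-0.18, -0.01, 0.02]]
[ 28  35  26  27  28  23  19  78 133  10  14  75  70  18   9   5   3   1
   3  18  28 106  57   0   0   0   0   0   0   0   0   0   0   0   0   0
   0   0   0   0]
```

View pics/gapcrop.png

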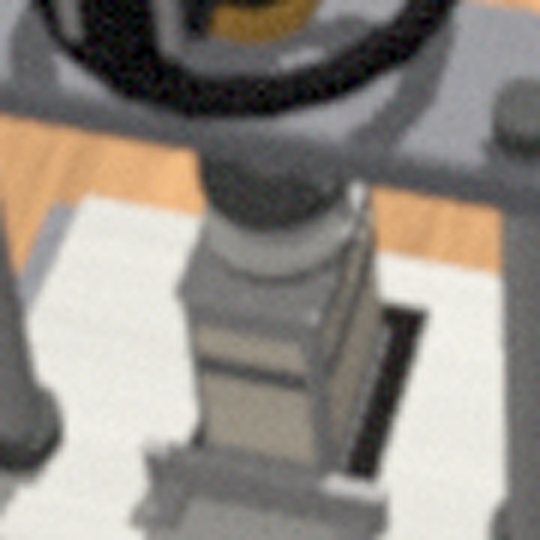

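The crop shows the plate (260,240) down on the tin top, with the dark disc closing on it at (270,190). Contact was just made, so I'm winding on to about the 8 mm squeeze.

>>> arm_command:
  turn:
    - [0, 0, 0]
    - [0, 0, 0]
    - [0, 0, 0]
    - [0, 0, 0]
    - [0, 0, 0]
  xyz:
    - [-0.06, 0.16, 0.02]
    - [-0.1, 0.15, 0.01]
    - [-0.12, 0.12, 0.02]
    - [-0.14, 0.11, 0.02]
    - [-0.15, 0.08, 0.02]
  claw: [15, 15, 15, 15, 15]

```text
time_s: 34.5
position: [0.5939, 0.1326, 0.2558]
tool_rot: [[0.072, 0.997, 0.003], [0.997, -0.072, 0.0], [0.0, 0.003, -1.0]]
ft_force: [-0.7, 6.8, 10.4]
grip_width: 0.0184
gripper_force: 51.4
```

```bash
python3 - <<'E'
from h import *
s=env.observe();p=np.array(s["position"]);F=np.array(s["ft_force"]);v=p[:2]-[.5463,.1156];a=np.arctan2(v[1],v[0]);print("tang",F[0]*np.sin(a)-F[1]*np.cos(a))
E
python3 wheel.py 10 4; python3 gap.py; python3 - <<'E'
from h import *
ex=np.array([.068,.998]);ey=np.array([-.998,.068]);s0=np.array([.5463,.1156])
z=np.load("side3.npz")
for nm,(im,d,K,R,t) in (("free",[z[k] for k in("im","d","K","R","t")]),("now",grab("side"))):
    P=cloud(d,K,R,t).reshape(-1,3);P=P[~np.isnan(P[:,0])];dd=P[:,:2]-s0;L=np.stack([dd@ex,dd@ey,P[:,2]],1)
    q=L[(abs(L[:,0])<.04)&(abs(L[:,1])<.008)&(L[:,2]>.115)&(L[:,2]<.2)];q=q[np.argsort(-q[:,2])]
    print(nm,len(q));print((q[:,[0,2]]*1000).round(0).astype(int).tolist())
E
```

```text
tang -6.596616388581181
t 34.5 ang 19.704295441949228 r 0.05054839283292131 z 0.2558336181558268 F [-0.7  6.8 10.4] w 0.018432213043132365
[[-0.17, 0.05, 0.02], [-0.17, 0.02, 0.01], [-0.18, -0.0, 0.02], [-0.17, -0.03, 0.02]]
[ 30  25  31  23  32  26  20  76 127  11  20  54  73   7   2   1   5  13
  24  60 131  17   5   0   0   0   0   0   0   0   0   0   0   0   0   0
   0   0   0   0]
free 61
[[18, 168], [17, 168], [20, 168], [18, 167], [22, 167], [16, 167], [22, 167], [23, 167], [18, 167], [20, 167], [24, 167], [19, 166], [19, 166], [18, 166], [24, 166], [22, 166], [19, 166], [17, 166], [23, 166], [18, 166], [24, 166], [18, 166], [20, 166], [20, 166], [19, 166], [17, 166], [20, 166], [23, 165], [25, 165], [22, 165], [21, 165], [20, 165], [22, 165], [24, 165], [18, 165], [19, 165], [22, 165], [15, 165], [15, 164], [18, 164], [25, 164], [24, 164], [23, 164], [24, 164], [25, 163], [23, 163], [23, 163], [25, 162], [23, 162], [22, 162], [25, 161], [23, 161], [24, 161], [23, 160], [22, 159], [23, 159], [23, 158], [22, 158], [22, 156], [22, 156], [22, 156]]
now 225
[[9, 157], [8, 155], [8
[... 1727 characters left out ...]
, 126], [22, 125], [23, 124], [34, 123], [23, 123], [33, 123], [23, 123], [24, 122], [30, 122], [32, 122], [22, 122], [27, 121], [28, 121], [32, 121], [22, 121], [30, 121], [28, 121], [31, 121], [26, 121], [23, 121], [30, 121], [23, 121], [25, 121], [29, 121], [27, 121], [32, 121], [20, 121], [28, 121], [30, 121], [22, 120], [24, 120], [30, 120], [32, 120], [22, 120], [25, 120], [27, 120], [24, 120], [23, 120], [26, 120], [24, 120], [25, 120], [25, 120], [27, 120], [25, 120], [23, 120], [29, 119], [31, 119], [29, 119], [28, 119], [33, 119], [23, 119], [27, 119], [32, 118], [32, 118], [31, 118], [32, 118], [23, 118], [31, 118], [32, 117], [31, 117], [32, 117], [32, 115], [31, 115], [31, 115]]
```

```bash
python3 wheel.py 7 2; python3 wheel.py 8 2
```

```text
t 34.6 ang 18.284813290196475 r 0.05053545635613868 z 0.25577000359225555 F [3.8 2.8 6.7] w 0.01895254011984567
[[-0.12, 0.03, 0.01], [-0.12, 0.03, 0.01]]
t 34.6 ang 18.284813290196475 r 0.05053545635613868 z 0.25577000359225555 F [3.8 2.8 6.7] w 0.01895254011984567
[[-0.14, 0.03, 0.01], [-0.13, 0.03, 0.02]]
```

>>> arm_command:
  turn:
    - [0, 0, 0]
    - [0, 0, 0]
    - [0, 0, 0]
  xyz:
    - [-0.13, 0.03, 0.01]
    - [-0.12, 0.03, 0.01]
    - [0, 0, 0]
  claw: [15, 15, 15]

```text
time_s: 34.9
position: [0.5968, 0.1192, 0.2546]
tool_rot: [[0.073, 0.997, 0.005], [0.997, -0.073, -0.001], [-0.0, 0.005, -1.0]]
ft_force: [7.0, 3.8, 5.2]
grip_width: 0.0187
gripper_force: 50.9
```

```bash
python3 wheel.py 7 2; python3 - <<'E'
from h import *
ex=np.array([.068,.998]);ey=np.array([-.998,.068]);s0=np.array([.5463,.1156])
im,d,K,R,t=grab("side");P=cloud(d,K,R,t).reshape(-1,3);P=P[~np.isnan(P[:,0])];dd=P[:,:2]-s0;L=np.stack([dd@ex,dd@ey,P[:,2]],1)
q=L[(abs(L[:,0])<.04)&(abs(L[:,1])<.008)&(L[:,2]>.127)&(L[:,2]<.15)];z=np.sort(q[:,2])*1000;g=np.diff(z);i=g.argmax();print("gap",z[i],z[i+1],g[i], z[max(0,i-6):i+7].round(1))
E
```

```text
t 34.9 ang 4.105062074106008 r 0.05064689822522643 z 0.2545983019568408 F [7.  3.8 5.2] w 0.018654210301541848
[[-0.12, -0.0, 0.01], [-0.13, -0.01, 0.01]]
gap 132.71424042919503 142.39446366600035 9.680223236805318 [131.4 131.6 131.6 131.6 131.7 131.7 132.7 142.4 143.1 143.2 143.4 144.
 144.1]
```

Firm: about 8 mm of squeeze, with a gap near 11 mm. Letting go and backing off.

>>> arm_command:
  turn:
    - [0, 0, 0]
    - [0, 0, 0]
    - [0, 0, 0]
    - [0, 0, 0]
    - [0, 0, 0]
    - [0, 0, 0]
  xyz:
    - [0, 0, 0]
    - [0, 0, 0]
    - [0, 0, 0]
    - [0, 0, 0]
    - [0, 0, 0]
    - [0, 0, 0]
  claw: [26, 34, 42, 46, 46, 46]

```text
time_s: 35.55
position: [0.5955, 0.1185, 0.2532]
tool_rot: [[0.073, 0.997, 0.0], [0.997, -0.073, -0.003], [-0.003, 0.0, -1.0]]
ft_force: [0.2, -0.1, 0.7]
grip_width: 0.0461
gripper_force: 0.0
```

>>> arm_command:
  turn:
    - [0, 0, 0]
    - [0, 0, 0]
    - [0, 0, 0]
    - [0, 0, 0]
    - [0, 0, 0]
    - [0, 0, 0]
    - [0, 0, 0]
    - [0, 0, 0]
    - [0, 0, 0]
    - [0, 0, 0]
    - [0, 0, 0]
  xyz:
    - [0, 0, -0.2]
    - [0, 0, -0.4]
    - [0, 0, -0.5]
    - [0, 0, -0.6]
    - [0, 0, -0.6]
    - [-0.6, 0, -0.2]
    - [-0.8, 0, 0]
    - [-0.8, 0, 0]
    - [-0.8, 0, 0]
    - [-0.4, 0, 0]
    - [0, 0, 0]
  claw: [46, 46, 46, 46, 46, 46, 46, 46, 46, 46, 46]

```text
time_s: 36.65
position: [0.5829, -0.0531, 0.3793]
tool_rot: [[0.077, 0.997, 0.001], [0.997, -0.077, -0.003], [-0.003, 0.001, -1.0]]
ft_force: [-0.2, 0.2, -0.8]
grip_width: 0.0463
gripper_force: 0.0
```

```bash
python3 - <<'E'
from h import *
ims=[]
for n in("side","top"):
    im,d,K,R,t=grab(n);P=cloud(d,K,R,t).reshape(-1,3);P=P[~np.isnan(P[:,0])]
    q=P[(abs(P[:,0]-.546)<.1)&(abs(P[:,1]-.116)<.1)&(P[:,2]>.272)&(P[:,2]<.31)];print(n,"grip",len(q),q.mean(0),np.percentile(q[:,2],95))
    q=P[(P[:,0]>.35)&(P[:,0]<.5)&(P[:,1]>-.2)&(P[:,1]<0)&(P[:,2]>.012)&(P[:,2]<.05)];print("term",cv2.minAreaRect((q[:,:2]*1000).astype(np.float32)))
    q=P[(P[:,0]>.5)&(P[:,0]<.62)&(P[:,1]>-.31)&(P[:,1]<-.2)&(P[:,2]>.136)&(P[:,2]<.16)];print("carton",cv2.minAreaRect((q[:,:2]*1000).astype(np.float32)))
    ims.append(im)
a=np.zeros((600,780,3),np.uint8);a[:400,:640]=ims[0];a[400:,:390]=cv2.resize(ims[0][275:375,200:395],(390,200));a[400:,390:]=cv2.resize(ims[1][130:230,120:315],(390,200))
cv2.imwrite("pics/final.png",a)
E
```

```text
side grip 146 [0.59447492 0.12448998 0.2832283 ] 0.28862338324828263
term ((418.3902282714844, -106.85001373291016), (75.88088989257812, 165.63160705566406), 1.9808688163757324)
carton ((567.4181518554688, -274.95477294921875), (80.28826141357422, 55.25969696044922), 67.1292495727539)
top grip 64 [0.59532293 0.11967722 0.28626695] 0.2915344264301969
term ((418.3321228027344, -108.75540161132812), (75.89701080322266, 164.83062744140625), 1.8517098426818848)
carton ((567.8536376953125, -276.19598388671875), (78.50504302978516, 55.666961669921875), 67.28899383544922)
```

View pics/final.png

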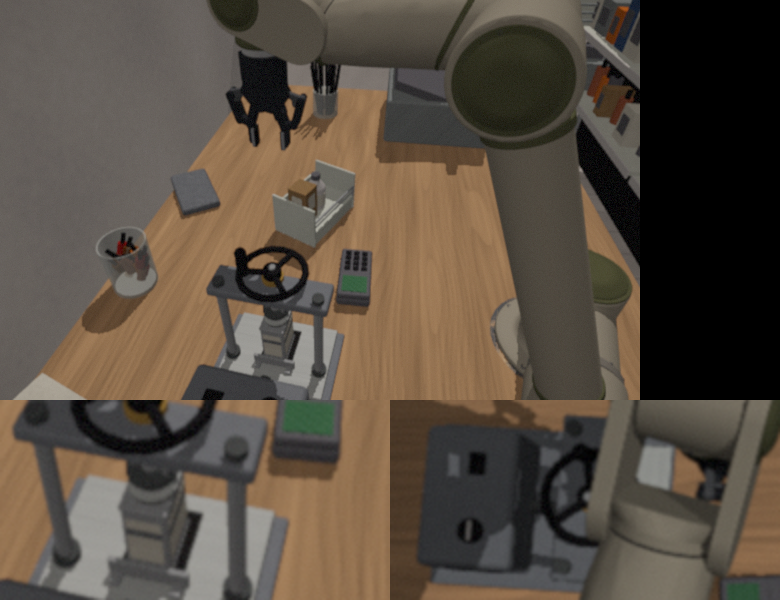

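The final view shows the tin clamped under the plate at (277,330), the hand clear at (265,110), and the carton, bottle and terminal unmoved. The grip dropped 43.4 mm, about 8 mm past contact.

```bash
python3 -c "
from rig import env
print(env.close_job())"
```

```text
the job is handed in; nothing more can be done
None
```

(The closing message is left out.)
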